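# Shut the lamp cover of a plate viewer and hold its viewing shield open

### The job

The lamp of the plate viewer has just been changed and its cover, on the right of the viewer, still stands ajar: press it down until its catch snaps and it stays shut, because the lamp lights only then. After that lift the viewer's amber viewing shield by its handle and hold it open at 40 degrees, high enough for a colleague to pick colonies from the dish beneath and low enough to keep screening her face. It falls shut by itself, so finish while still holding it there, and leave the dish and everything else on the bench where they are.

Things in the scene. Friction and masses are not known exactly. Their poses are not given: they have to be found in the camera images.
- viewer: plate viewer fixed to the bench: low white case on a grey base pan, 250 deep (x), 310 wide (y), 79 mm high. Origin: centre of its underside; x points to its back, y to its left (seen from the robot), z up. Left part: bay under the shield, window floor 49 mm above the bench. Right part (y -155 to -75 mm): lamp compartment under the lamp cover. Switch and knob in front are not used
- cover (a joint): angle (rad) of the lamp cover: 0 shut, grows as its front edge rises, at most 0.75. A spring of 0.4 N m/rad keeps it ajar at 0.35 to 0.7. A tooth under its front end must be pushed past a spring catch in the front wall: about 8 N at the front edge, over the last 12 mm of travel. Once caught it stays shut by itself, under 0.02; let go before that it springs up again
- cover_edge (a point): the place to press: on top of the lamp cover, 11 mm behind its front edge, midway across. The cover is a flat white plate, 171 mm from hinge to front edge, 77 mm wide, 4 mm thick. Shut, this point lies at (-108, -115, 83) mm in the viewer's frame
- cover_hinge (a point): middle of the lamp cover's hinge axis, at its back end, (52, -115, 80) mm in the viewer's frame; the axis is the viewer's y. cover_edge lies 160 mm from it
- shield (a joint): angle (rad) of the viewing shield: 0 shut (level), grows as its front edge rises, at most 1.3; 40 degrees is 0.698. A loose hinge: from any angle the shield falls shut by its own weight; about 2 N at the handle carries it
- shield_handle (a point): middle of the shield's handle bar, the place to grip. Round steel, 12 mm thick, straight for 90 mm along the viewer's y, 34 mm clear above the shield, on posts 110 mm apart. Shield shut, it lies at (-104, 40, 124) mm in the viewer's frame; at 40 degrees at (-28, 40, 245) mm. The bar may turn between the fingers as the shield rises
- shield_hinge (a point): middle of the shield's hinge axis, at its back edge, (100, 40, 80) mm in the viewer's frame; the axis is the viewer's y. The shield is a see-through amber sheet in a black frame, 222 mm from hinge to front edge, 216 mm wide, 5 mm thick, about 0.35 kg
- dish: Petri dish, 60 mm across, 15 mm high, on the viewer's window beneath the shield; origin under its centre; leave it
- forceps: steel forceps, 19x114x7 mm, lying on the bench; leave it
- clicker: round chrome tally counter, 43 mm across, 26 mm high; leave it
- marker: felt marker, 13x135x14 mm, lying on the bench; leave it
- screwdriver: screwdriver, 17x122x17 mm, lying on the bench; leave it
- plate: Petri dish, 90 mm across, 15 mm high, on the bench; leave it
- tape_roll: roll of masking tape lying flat, 78 mm across, 19 mm high; leave it
- beaker: small beaker, 44 mm across, 58 mm high; leave it
- spare_dish: Petri dish, 60 mm across, 15 mm high, on the bench (not the one in the viewer); leave it

How it is judged (in metres and radians):
On the way, in this order (a step that is already met when the one before it is completed fails the run):
1. the lamp cover is caught shut and no longer pressed, the shield still down (value of joint cover below 0.03 rad and contact force between cover and the fingers below 0.3 N and contact force between cover and the arm below 0.3 N and value of joint shield below 0.1 rad), for 0.2 s.
2. the shield is held open at 40 degrees (value of joint shield between 0.611 and 0.785 rad and velocity of joint shield between -0.1 and 0.1 rad/s and (contact force between shield and the fingers above 0.8 N or contact force between shield and the arm above 0.8 N)), for 0.2 s.
At the end, for the whole second after the job is handed in: Lamp cover caught shut (under 0.03 rad) and not touched by the robot; shield at rest at 40 degrees, within 5 degrees, carried by the robot (at least 0.8 N between them); the dish within 20 mm and the other listed things within 30 mm of where they were (all of step 2 and value of joint cover below 0.03 rad and contact force between cover and the fingers below 0.3 N and contact force between cover and the arm below 0.3 N and distance of dish from where it was at the start of the episode below 0.02 m and distance of each of forceps, clicker, marker, screwdriver, plate, tape_roll, beaker, spare_dish from where it was at the start of the episode below 0.03 m); the arm keeps its last pose, push and grip.
It fails at once if the dish in the viewer is shifted (distance of dish from where it was at the start of the episode above 0.02 m).
It fails at once if a thing on the bench is knocked away (distance of any of forceps, clicker, marker, screwdriver, plate, tape_roll, beaker, spare_dish from where it was at the start of the episode above 0.03 m).
It also fails if it takes over 45 s, if anything falls off the work surface, if the arm or the gripper's body presses on something with over 40 N, if the wrist force passes 120 N, or if a joint passes its speed limit or range.

### The arm

A 6-joint arm with a two-finger parallel gripper is mounted at the origin on a cart in front of the work surface, level with it; the furniture and walls round the work are solid. World frame = base frame: x ahead of the robot, y to its left, z up, the work surface at z = 0. Lengths are in m, angles in degrees, forces in N, time in s.
With the tool pointing down it reaches from about 0.3 to 0.75 m from the base axis. Payload 8.5 kg.
Tool frame: the origin (TCP) lies between the finger pads; the fingertips stand 11 mm ahead of it and the grasp point (between the pads) lies 8 mm behind it; z points along the fingers, y is the line along which they close (so a half turn about z gives the same grasp; the last joint's range is limited). The gripper opens to 85 mm and grips with 20 to 120 N. Pads are 22 mm wide; open, the fingers measure 114 mm over their backs; the gripper's body (76 mm by 85 mm) begins 54 mm behind the grasp point. The pads swing forward as they close: fully open they stand 13 mm farther back than shut.
Start: joints at [54.357, 21.807, 74.336, -0, 83.858, -12.336], TCP at [0.218, 0.505, 0.212] pointing down, gripper open.
Joint ranges: [-178.18, 178.18], [-50.72, 133.34], [12.68, 142.11], [-81.47, 261.47], [9.98, 163.14], [-165.26, 165.26]. Speed limits (degrees/s): [136.94, 136.94, 180, 180, 180, 180].

### API

Orientations are given as [roll, pitch, yaw] about the fixed x, y, z axes, in that order (R = Rz(yaw) Ry(pitch) Rx(roll)).
In Python, from bench import manip gives the robot as it stands.
- The arm moves only by the tool carry_out, never from a script. Its argument "series" is a list that holds one entry, the list of rows, each a list of 4 numbers: the shift along the world's x, y, z in mm, then the turn about the world's z in degrees. In form: [[[dx, dy, dz, yaw], ...]]. A call has 1 to 12 rows; each row shifts and turns the commanded pose from where the row before left it; what a row does not reach is not made up. A row lasts 1/8 s, in which the tool goes at most 62.5 mm and 10.7 degrees, less where a joint would pass 70% of its speed; a pose out of reach is approached as far as the arm can. A call is refused whole if a number of a shift passes 62.5 or a number of a turn 10.7, either way. A call with a gripper value outside its range is refused whole. "fingers" is the finger opening in mm, from 0 to 85.4, set as the call begins (left out, the last holds). The fingers move at their own pace and stop on an object; the grip force is fixed at half the most. Time passes only in rows, so rows that do not move let the fingers close. It gives the time, the measured TCP pose, the force, the opening and the grip force at its end, in the units of the state.
- manip.state(): the state, without advancing time (a new reading comes with each control period).
- manip.read_camera(name): name is "scene" or "top" or "wrist"; returns the picture (384x512x3 uint8, blue, green, red); there is no depth.
- manip.calibration(name): a dict with "fx", "fy", "cx", "cy" (pixels), "position" and "rotation" of the camera in the world; the wrist camera has in their place "T_tool_cam" (4x4, takes a point from camera to tool coordinates, whose origin is the TCP and whose axes are the flange's). Camera axes: x right, y down, z forward; pixel columns grow to the right and rows downward; lengths in m; the calibration is good to about 2 mm. A picture is of the moment at which its call begins: read the wrist's pose just before it. calibration takes no time and is no camera call.
- manip.job_done(): hands the job in; it is judged then, once.
Trained networks look in the newest picture that a camera, given by its name, has taken for a name from the list of things; names that differ only in an ending like _2 or _b are one class to them, and where a whole thing is asked for, a point or a joint stands for the part that bears it (a point fixed in the world has none). Each returns a list of dicts, best first, with "conf" (0 to 1); they miss things now and then, are a little off and sometimes report something else, mostly with a low value. They report only what shows in the picture. A call takes as long as a camera call.
- manip.look_for(target, camera): "position" ([column, row] in pixels, amid what is visible of it).
The state is a dict: "t": time; "joint_positions": joint angles; "qvel": joint speeds; "joint_efforts": joint torques, N m; "tool_pos": TCP position; "orientation": TCP orientation; "force": force on the tool from outside, world axes, zero at the start; "moment": the same for the moment, N m; "grip_width": finger opening in m; "gripper_force": force on a finger pad.
Only numpy, scipy, OpenCV 4.12 (cv2) and the standard library are available. Lean on these libraries where they do the work, as an engineer would, in place of code of your own. Each camera call takes 0.05 s, during which the arm holds its last target. There are 200 camera calls.

## Working session

There is one attempt and no reset: what is moved stays moved. The work goes in short steps, Python scripts to look and compute and a tool call to move; the robot and the scene stay as the last step left them, time stands still between calls to the robot, and variables do not carry over. Pictures are saved under pics/ and viewed, at most 10 in all, crops included, and the job is handed in when it is done.

Besides the shell and the picture viewer there is one more tool, called after ">>>" as name(argument=value, ...), one argument or row to a line, values as JSON. carry_out: Moves the arm, as the interface text tells. Its arguments: {"type":"object","properties":{"series":{"type":"array"},"fingers":{"type":"number"}},"required":["series"]}

```bash
mkdir -p pics
python3 - <<'E'
from bench import manip as m
import cv2,numpy as np
for c in ["scene","top"]:
    im=m.read_camera(c); cv2.imwrite(f"pics/{c}0.png",im)
    k=m.calibration(c); print(c,k)
    for t in ["cover_edge","cover_hinge","shield_handle","shield_hinge","viewer","cover","shield","dish"]:
        r=m.look_for(t,c); print(t,[(np.round(a['position']),round(a['conf'],2)) for a in r[:2]])
print(m.state())
E
```

```text
scene {'fx': 349.2402499707656, 'fy': 349.2402499707656, 'cx': 251.7293992281918, 'cy': 189.92046808005247, 'position': array([-0.10152828,  0.67191017,  0.51328633]), 'rotation': array([-114.17081794,   -1.50640141, -135.51338705])}
cover_edge [(array([235., 197.]), 0.63), (array([276., 175.]), 0.52)]
cover_hinge [(array([274., 174.]), 0.72)]
shield_handle [(array([233., 197.]), 0.56)]
shield_hinge [(array([236., 196.]), 0.72)]
viewer [(array([245., 206.]), 0.72), (array([351., 213.]), 0.37)]
cover [(array([272., 172.]), 0.78)]
shield [(array([234., 199.]), 0.82)]
dish [(array([146., 253.]), 0.34)]
top {'fx': 445.06622326535387, 'fy': 445.06622326535387, 'cx': 255.83599208630352, 'cy': 193.35207998887816, 'position': array([ 0.22662081, -0.00505654,  1.6953562 ]), 'rotation': array([-169.51302367,    0.36506348,  -90.81965003])}
cover_edge [(array([277., 187.]), 0.75)]
cover_hinge [(array([279., 188.]), 0.86), (array([320., 246.]), 0.47)]
shield_handle [(array([238., 179.]), 0.79), (array([168., 185.]), 0.68)]
shield_hinge [(array([240., 180.]), 0.83)]
viewer [(array([250., 185.]), 0.8), (array([322., 247.]), 0.31)]
cover [(array([278., 192.]), 0.9)]
shield [(array([237., 182.]), 0.96)]
dish []
{'t': 0.9, 'joint_positions': array([ 5.43558792e+01,  2.18048648e+01,  7.43354010e+01,  1.39378388e-03,
        8.38555152e+01, -1.23371765e+01]), 'qvel': array([-0.01986712, -0.01212455, -0.09484306,  0.00862709, -0.01487793,
        0.08086665]), 'joint_efforts': array([ 1.56071004e-03, -4.48327267e+01, -2.31470150e+01, -2.84469434e-04,
        6.52847011e-04, -6.28811051e-06]), 'tool_pos': array([0.21761583, 0.50511067, 0.21164115]), 'orientation': array([ 1.79995582e+02, -4.52351327e-04,  1.56692907e+02]), 'force': array([0.39279977, 0.25384838, 0.00952173]), 'moment': array([-0.05451996,  0.04288878,  0.03083572]), 'gripper_force': 0.0, 'grip_width': 0.08533469427859683}
```

Run:
```python
import cv2
a=cv2.imread("pics/top0.png")[130:250,170:330];cv2.imwrite("pics/t1.png",cv2.resize(a,None,fx=5,fy=5,interpolation=2))
a=cv2.imread("pics/scene0.png")[110:290,130:370];cv2.imwrite("pics/s1.png",cv2.resize(a,None,fx=3.3,fy=3.3,interpolation=2))
```

```text
(no output)
```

View pics/t1.png

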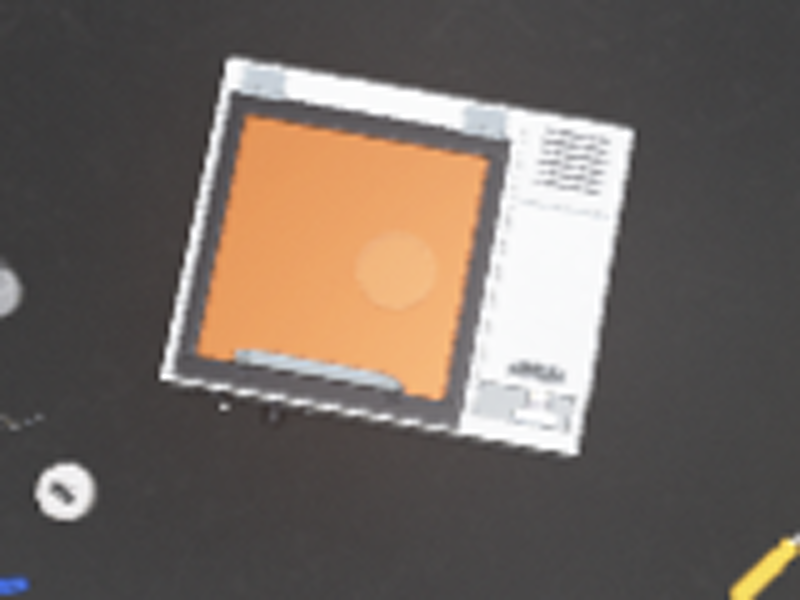

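View pics/s1.png

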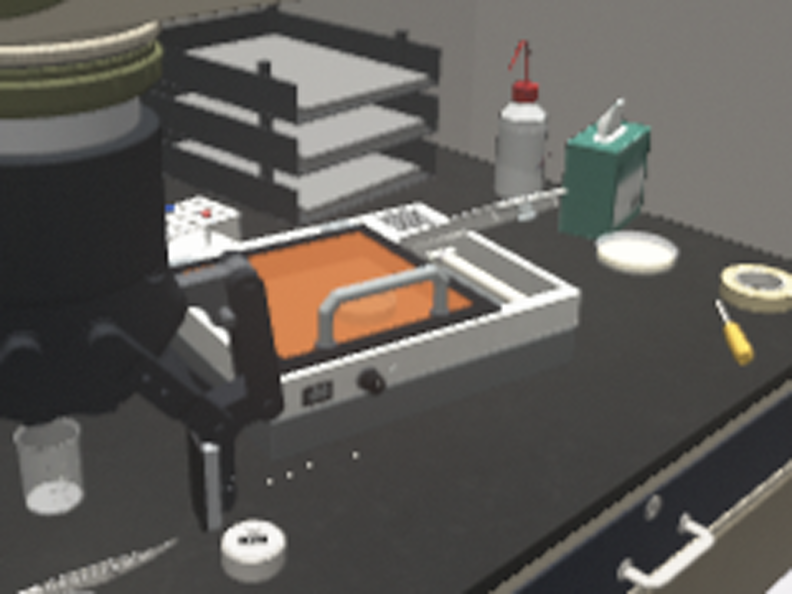

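The top crop shows the case corners at (232,58), (633,128), (578,453) and (163,378), with the handle from (237,355) to (402,385). The cover stands ajar on the right. I'll fit the viewer's pose to these points.

```bash
cat > h.py <<'E'
import numpy as np
from scipy.spatial.transform import Rotation as R
from scipy.optimize import least_squares
def proj(k,P):
    r=R.from_euler('xyz',k['rotation'],degrees=True).as_matrix()
    c=(np.atleast_2d(P)-k['position'])@r
    return np.c_[k['fx']*c[:,0]/c[:,2]+k['cx'],k['fy']*c[:,1]/c[:,2]+k['cy']]
def v2w(p,P):
    return np.atleast_2d(P)@R.from_euler('z',p[2]).as_matrix().T+[p[0],p[1],0]
E
python3 - <<'E'
from bench import manip as m
from h import *
V=np.array([[125,155,79],[125,-155,79],[-125,-155,79],[-125,155,79],[-104,95,124],[-104,-15,124]])/1e3
def un(u,o,s): return (np.array(u,float)+.5)/s-.5+o
ut=un([[232,58],[633,128],[578,453],[163,378],[237,355],[402,385]],[170,130],5)
us=un([[580,293],[322,318],[440,272]],[130,110],3.3); Vs=np.array([[-125,-155,79],[-104,95,124],[-104,-15,124]])/1e3
kt,ks=m.calibration("top"),m.calibration("scene")
def f(p): return (proj(kt,v2w(p,V))-ut).ravel()
def g(p): return np.r_[f(p),(proj(ks,v2w(p,Vs))-us).ravel()*.5]
for F in(f,g):
    s=least_squares(F,[.4,0,-.2]); print(s.x,np.degrees(s.x[2]),np.round(s.fun,1))
p=s.x
for n,q in dict(edge_shut=[-108,-115,83],hinge=[52,-115,80],handle=[-104,40,124],h40=[-28,40,245],sh=[100,40,80]).items(): print(n,np.round(v2w(p,np.array(q)/1e3),4))
# cover angle from scene: project front edge corners for angles
for a in(.35,.45,.55,.65):
    P=[[.052-.171*np.cos(a),y,.081+.171*np.sin(a)] for y in(-.0765,-.1535)]
    print(a,np.round((proj(ks,v2w(p,P))-[130,110])*3.3))
E
```

```text
[ 0.57644574  0.02230203 -0.19526149] -11.187659208035345 [-0.4 -0.1  0.4  0.   0.2  0.2  0.1  0.2  1.3  0.1 -1.5 -0.4]
[ 0.57627416  0.02304675 -0.19613774] -11.237864958752503 [-0.6 -0.1  0.2  0.1 -0.   0.3 -0.2  0.2  1.1  0.1 -1.8 -0.4  0.2 -0.4
  0.6 -2.7  0.3 -0.4]
edge_shut [[ 0.4479 -0.0687  0.083 ]]
hinge [[ 0.6049 -0.0999  0.08  ]]
handle [[0.4821 0.0825 0.124 ]]
h40 [[0.5566 0.0677 0.245 ]]
sh [[0.6822 0.0428 0.08  ]]
0.35 [[504. 238.]
 [573. 220.]]
0.45 [[500. 218.]
 [569. 201.]]
0.55 [[495. 198.]
 [564. 182.]]
0.65 [[489. 179.]
 [558. 164.]]
```

>>> carry_out(
  series=[
    [[0,0,22,0],[0,0,22,0],[0,0,22,0],[0,0,22,0],[0,0,0,0]],
  ],
  fingers=0,
)

```text
t: 1.52
tool_pos: [0.2179, 0.5055, 0.3008]
orientation: [179.8, 0.0, 156.7]
force: [-0.5, -0.1, -0.5]
grip_width: 0.0003
gripper_force: 0.0
```

>>> carry_out(
  series=[
    [[21.5,-48,0,-6.5],[21.5,-48,0,-6.5],[21.5,-48,0,-6.5],[21.5,-48,0,-6.5],[21.5,-48,0,-6.5],[21.5,-48,0,-6.5],[21.5,-48,0,-6.5],[21.5,-48,0,-6.5],[21.5,-48,0,-6.5],[21.5,-48,0,-6.5],[21.5,-48,0,-6.5],[21.5,-48,0,-6.5]],
  ],
)

```text
t: 3.02
tool_pos: [0.4757, -0.0725, 0.2985]
orientation: [-179.9, -0.0, 78.5]
force: [0.2, 0.2, 0.3]
grip_width: 0.0003
gripper_force: 0.0
```

>>> carry_out(
  series=[
    [[0,0,0,0],[0,0,0,0]],
  ],
)

```text
t: 3.28
tool_pos: [0.4752, -0.0705, 0.2988]
orientation: [-179.9, -0.0, 78.7]
force: [1.1, -0.1, -0.0]
grip_width: 0.0001
gripper_force: 0.0
```

Run:
```python
from bench import manip as m
from h import *
import cv2
s=m.state();im=m.read_camera("wrist");cv2.imwrite("pics/w1.png",im)
im=m.read_camera("scene")[110:290,130:370];cv2.imwrite("pics/s2.png",cv2.resize(im,None,fx=3.3,fy=3.3,interpolation=2))
k=m.calibration("wrist");print(s['tool_pos'],s['orientation'],s['force'],s['grip_width'])
T=np.eye(4);T[:3,:3]=R.from_euler('xyz',s['orientation'],degrees=True).as_matrix();T[:3,3]=s['tool_pos'];T=T@k['T_tool_cam']
k['position']=T[:3,3];k['rotation']=R.from_matrix(T[:3,:3]).as_euler('xyz',degrees=True)
p=[.57627,.02305,-.19614]
V=np.array([[-125,-155,79],[-125,155,79],[-104,95,124],[-104,-15,124],[125,-155,79]]+[[52-171*np.cos(a),y,81+171*np.sin(a)] for a in(.4,.5,.6) for y in(-76.5,-153.5)])/1e3
print(np.round(proj(k,v2w(p,V))))
```

```text
[ 0.47517216 -0.07050586  0.29875969] [-1.79905424e+02 -3.18058972e-02  7.87206807e+01] [ 1.1329047  -0.05151118 -0.04914178] 5.349086149040057e-05
[[221. 187.]
 [210. -92.]
 [228. -42.]
 [231.  79.]
 [399. 187.]
 [230. 138.]
 [232. 204.]
 [236. 141.]
 [237. 209.]
 [244. 143.]
 [245. 214.]]
```

View pics/w1.png

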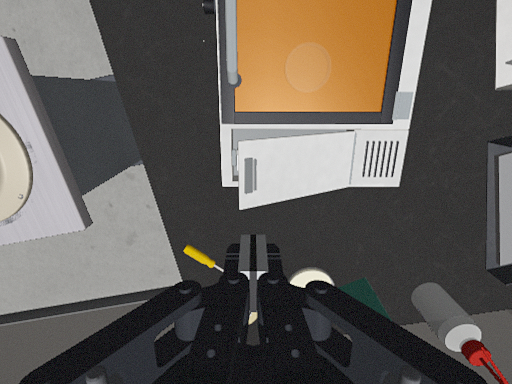

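View pics/s2.png

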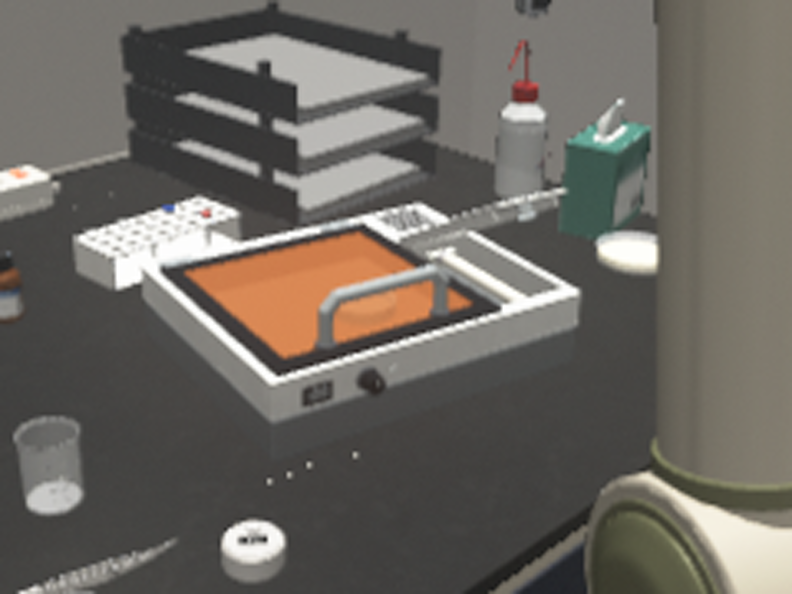

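The wrist view confirms the fit. The case corner is at (222,187) and the cover's front corners are at (238,141) and (239,208), so the cover stands at about 0.52 rad. Next I descend and press.

>>> carry_out(
  series=[
    [[-2.5,-1,-25,0],[-3,-1,-25,0],[0,0,-25,0],[0,0,-25,0],[0,0,-15,0],[0,0,0,0]],
  ],
)

```text
t: 4.12
tool_pos: [0.4695, -0.0718, 0.1841]
orientation: [-179.9, -0.0, 78.8]
force: [0.2, 0.6, -0.1]
grip_width: 0.0002
gripper_force: 0.0
```

>>> carry_out(
  series=[
    [[-2,0.5,-10,0],[-2,0.5,-10,0],[-3,0.5,-10,0],[-3,0.5,-10,0],[-3,0.5,-10,0],[-2,0.5,-10,0],[-1,0,-10,0],[0,0,-7,0],[0,0,0,0]],
  ],
)

```text
t: 5.25
tool_pos: [0.4541, -0.0699, 0.1072]
orientation: [-180.0, -0.0, 78.7]
force: [0.1, 0.3, 0.8]
grip_width: -0.0002
gripper_force: 0.1
```

>>> carry_out(
  series=[
    [[0,0,-4,0],[0,0,-4,0],[0,0,-4,0],[0,0,0,0]],
  ],
)

```text
t: 5.75
tool_pos: [0.454, -0.0699, 0.0954]
orientation: [-180.0, -0.0, 78.7]
force: [-0.1, 0.7, 0.3]
grip_width: 0.0002
gripper_force: 0.2
```

>>> carry_out(
  series=[
    [[0,0,-2,0],[0,0,-2,0],[0,0,0,0]],
  ],
)

```text
t: 6.12
tool_pos: [0.4541, -0.0699, 0.0915]
orientation: [-180.0, -0.0, 78.7]
force: [-0.1, -0.4, -0.2]
grip_width: -0.0001
gripper_force: 0.3
```

Run:
```python
from bench import manip as m
import cv2,numpy as np
im=m.read_camera("wrist")
a=m.read_camera("scene")[130:230,200:340];b=cv2.resize(a,(700,500),interpolation=2)
cv2.imwrite("pics/w2.png",np.vstack([cv2.resize(im[0:384],(400,300)),cv2.resize(b,(400,286))]))
```

```text
(no output)
```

View pics/w2.png

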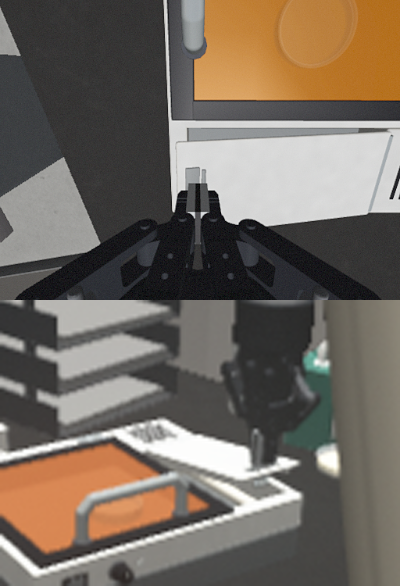

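Run:
```python
from bench import manip as m
from h import *
s=m.state();k=m.calibration("wrist")
T=np.eye(4);T[:3,:3]=R.from_euler('xyz',s['orientation'],degrees=True).as_matrix();T[:3,3]=s['tool_pos'];T=T@k['T_tool_cam']
k['position']=T[:3,3];k['rotation']=R.from_matrix(T[:3,:3]).as_euler('xyz',degrees=True)
p=[.57627,.02305,-.19614]
for a in(0,.05,.1,.15,.2,.25,.3,.4): 
  P=[[52-171*np.cos(a)-4*np.sin(a)*0,y,82+171*np.sin(a)] for y in(-76.5,-153.5)]+[[52-30*np.cos(a),-153.5,82+30*np.sin(a)]]
  print(a,np.round(proj(k,v2w(p,np.array(P)/1e3))/1.28).tolist())
print("handle end",np.round(proj(k,v2w(p,[[-.104,-.015,.124]]))/1.28))
t=s['tool_pos'];print("tip",np.round(proj(k,[t-[0,0,.011],t])/1.28), s['force'],s['joint_efforts'])
d=R.from_euler('z',p[2]).as_matrix().T@(t-[p[0],p[1],0]);print(d)
```

```text
0 [[175.0, 131.0], [178.0, 214.0], [333.0, 213.0]]
0.05 [[174.0, 134.0], [177.0, 220.0], [334.0, 214.0]]
0.1 [[174.0, 137.0], [177.0, 226.0], [335.0, 215.0]]
0.15 [[174.0, 141.0], [177.0, 233.0], [336.0, 216.0]]
0.2 [[175.0, 145.0], [178.0, 241.0], [338.0, 218.0]]
0.25 [[177.0, 149.0], [180.0, 249.0], [339.0, 219.0]]
0.3 [[179.0, 153.0], [183.0, 258.0], [340.0, 220.0]]
0.4 [[189.0, 164.0], [190.0, 278.0], [344.0, 222.0]]
handle end [[191.  38.]]
tip [[197. 174.]
 [197. 180.]] [-0.62699628 -0.41709403  0.40330285] [-6.60415913e-03 -3.77902293e+01 -1.73657477e+01  1.60762004e-02
 -8.72076186e-02 -3.52926418e-05]
[-0.1016857  -0.11498371  0.09160804]
```

>>> carry_out(
  series=[
    [[0,0,-2,0],[0,0,-2,0],[0,0,0,0]],
  ],
)

```text
t: 6.6
tool_pos: [0.4541, -0.0699, 0.0875]
orientation: [-180.0, -0.0, 78.7]
force: [-0.5, 0.0, 0.2]
grip_width: 0.0003
gripper_force: 0.3
```

>>> carry_out(
  series=[
    [[0,0,-2,0],[0,0,-2,0],[0,0,0,0]],
  ],
)

```text
t: 6.98
tool_pos: [0.4541, -0.0699, 0.0835]
orientation: [-180.0, -0.0, 78.7]
force: [-1.2, -0.5, 1.2]
grip_width: -0.0001
gripper_force: 0.3
```

Run:
```python
from bench import manip as m
import cv2,numpy as np
im=m.read_camera("wrist")[150:330,190:350]
a=m.read_camera("scene")[135:200,250:320]
cv2.imwrite("pics/w3.png",np.hstack([cv2.resize(im,(400,450),interpolation=2),cv2.resize(a,(400,450),interpolation=2)]))
```

```text
(no output)
```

View pics/w3.png

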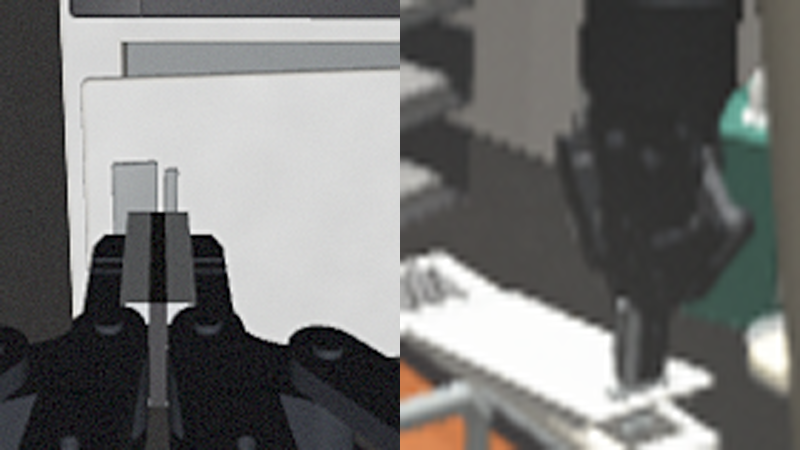

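The fingers are on the cover, which is still at about 0.13 rad. The real contact sits higher than nominal, so I keep pressing in small steps and watch the force.

>>> carry_out(
  series=[
    [[0,0,-2,0],[0,0,-2,0],[0,0,-2,0],[0,0,0,0]],
  ],
)

```text
t: 7.58
tool_pos: [0.4541, -0.0699, 0.0775]
orientation: [-180.0, -0.0, 78.7]
force: [-0.6, -0.1, 1.3]
grip_width: 0.0001
gripper_force: 0.4
```

>>> carry_out(
  series=[
    [[0,0,-2,0],[0,0,-2,0],[0,0,0,0]],
  ],
)

```text
t: 7.95
tool_pos: [0.4541, -0.0699, 0.0737]
orientation: [180.0, 0.0, 78.7]
force: [-1.9, 0.6, 4.1]
grip_width: -0.0002
gripper_force: 2.1
```

>>> carry_out(
  series=[
    [[0,0,-2,0],[0,0,-2,0],[0,0,0,0]],
  ],
)

```text
t: 8.32
tool_pos: [0.4541, -0.0699, 0.0698]
orientation: [180.0, 0.0, 78.7]
force: [-2.2, -0.4, 4.7]
grip_width: -0.0002
gripper_force: 2.3
```

>>> carry_out(
  series=[
    [[0,0,-2,0],[0,0,-2,0],[0,0,0,0]],
  ],
)

```text
t: 8.7
tool_pos: [0.4542, -0.0699, 0.0653]
orientation: [-180.0, -0.0, 78.7]
force: [0.0, 0.2, -0.6]
grip_width: -0.0001
gripper_force: 0.0
```

>>> carry_out(
  series=[
    [[0,0,-1.5,0],[0,0,-1.5,0],[0,0,0,0]],
  ],
)

```text
t: 9.07
tool_pos: [0.4543, -0.07, 0.0632]
orientation: [179.9, 0.0, 78.7]
force: [-2.7, 0.5, 8.5]
grip_width: -0.0001
gripper_force: 4.6
```

>>> carry_out(
  series=[
    [[0,0,3,0],[0,0,15,0],[0,0,25,0],[0,0,30,0],[0,0,30,0],[0,0,30,0],[0,0,0,0],[0,0,0,0]],
  ],
)

```text
t: 10.07
tool_pos: [0.4538, -0.0697, 0.1949]
orientation: [-179.9, -0.0, 78.7]
force: [0.2, -0.4, -0.8]
grip_width: -0.0001
gripper_force: 0.0
```

>>> carry_out(
  series=[
    [[4,25,0,0],[4,25,0,0],[5,25,0,0],[5,25,0,0],[5,26,0,0],[5,26,0,0],[0,0,0,0],[0,0,0,0]],
  ],
  fingers=50,
)

```text
t: 11.08
tool_pos: [0.4818, 0.0817, 0.1949]
orientation: [-179.9, 0.0, 78.7]
force: [0.7, 0.6, 0.3]
grip_width: 0.0501
gripper_force: 0.0
```

Run:
```python
from bench import manip as m
from h import *
import cv2
s=m.state();im=m.read_camera("wrist")
b=m.read_camera("scene")[110:260,170:330]
cv2.imwrite("pics/w4.png",np.hstack([cv2.resize(im,(480,360)),cv2.resize(b,(320,360),interpolation=2)]))
k=m.calibration("wrist");print(s['tool_pos'],s['orientation'],s['force'],s['grip_width'])
T0=np.eye(4);T0[:3,:3]=R.from_euler('xyz',s['orientation'],degrees=True).as_matrix();T0[:3,3]=s['tool_pos']
f=480/512
p=[.57627,.02305,-.19614]
V=np.array([[-104,95,124],[-104,-15,124],[-104,40,124],[-125,155,79],[-125,-155,79],[-119,-76.5,83],[-119,-153.5,83]])/1e3
for dz in(0,.03):
  T=T0.copy();T[2,3]+=dz;T=T@k['T_tool_cam'];k['position']=T[:3,3];k['rotation']=R.from_matrix(T[:3,:3]).as_euler('xyz',degrees=True)
  print(dz,np.round(proj(k,v2w(p,V))*f).tolist())
k['position']=k['T_tool_cam'][:3,3];k['rotation']=R.from_matrix(k['T_tool_cam'][:3,:3]).as_euler('xyz',degrees=True)
for z in(.011,0,-.008,-.018,-.03): print(z,np.round(proj(k,[[x,y,z] for x in(-.011,.011) for y in(-.025,.025)])*f).tolist())
```

```text
[0.48178933 0.08166199 0.19491466] [-1.79918385e+02  2.40070265e-02  7.86899408e+01] [0.68164925 0.63687975 0.31269878] 0.0500887975021603
0 [[236.0, 120.0], [236.0, 232.0], [236.0, 180.0], [214.0, 49.0], [221.0, 308.0], [224.0, 259.0], [225.0, 309.0]]
0.03 [[236.0, 116.0], [237.0, 218.0], [236.0, 170.0], [216.0, 53.0], [222.0, 291.0], [225.0, 245.0], [226.0, 293.0]]
0.011 [[202.0, 223.0], [270.0, 223.0], [200.0, 195.0], [272.0, 195.0]]
0 [[200.0, 231.0], [272.0, 231.0], [198.0, 202.0], [274.0, 202.0]]
-0.008 [[198.0, 237.0], [274.0, 237.0], [196.0, 207.0], [275.0, 207.0]]
-0.018 [[196.0, 246.0], [276.0, 246.0], [194.0, 214.0], [278.0, 214.0]]
-0.03 [[193.0, 257.0], [279.0, 257.0], [191.0, 224.0], [281.0, 224.0]]
```

View pics/w4.png

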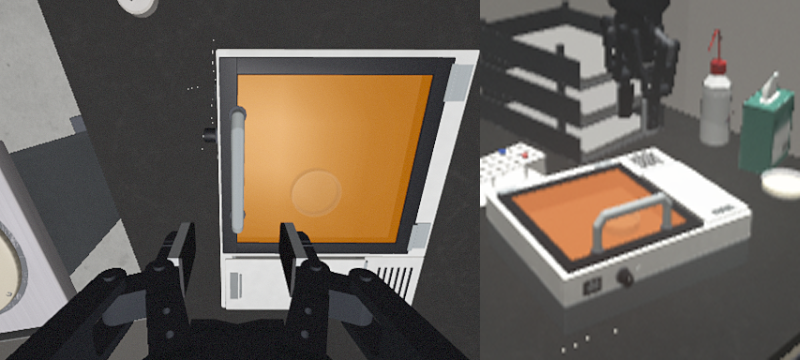

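The cover lies flush and shut, and the fingers sit centred over the handle (column 238). The real fingertips are about 18 mm behind the TCP when shut. The press contact and this image agree on that, and the TCP and camera poses match the scene. So the TCP must go to z ≈ 0.087 to grip the bar.

>>> carry_out(
  series=[
    [[0,0,-20,0],[0,0,-20,0],[0,0,-20,0],[0,0,-20,0],[0,0,-15,0],[0,0,-8,0],[0,0,-5,0],[0,0,0,0]],
  ],
)

```text
t: 12.18
tool_pos: [0.4822, 0.082, 0.0877]
orientation: [180.0, 0.0, 78.7]
force: [0.5, 0.0, 0.5]
grip_width: 0.0502
gripper_force: 0.0
```

>>> carry_out(
  series=[
    [[0,0,0,0],[0,0,0,0],[0,0,0,0],[0,0,0,0],[0,0,0,0]],
  ],
  fingers=0,
)

```text
t: 12.8
tool_pos: [0.482, 0.0822, 0.0881]
orientation: [180.0, -0.0, 78.7]
force: [-2.4, 1.1, 6.3]
grip_width: 0.01
gripper_force: 58.5
```

Run:
```python
import numpy as np
t=np.radians(np.linspace(0,40,17)); P=np.c_[-204*np.cos(t)+44*np.sin(t),204*np.sin(t)+44*np.cos(t)]
d=np.diff(P,axis=0);a=-.19614
print(np.round(np.c_[d[:,0]*np.cos(a),d[:,0]*np.sin(a),d[:,1]],1).tolist(), (P[-1]-P[0]))
```

```text
[[2.1, -0.4, 8.9], [2.4, -0.5, 8.8], [2.8, -0.6, 8.6], [3.2, -0.6, 8.5], [3.5, -0.7, 8.4], [3.9, -0.8, 8.2], [4.3, -0.8, 8.0], [4.6, -0.9, 7.8], [4.9, -1.0, 7.6], [5.2, -1.0, 7.4], [5.5, -1.1, 7.1], [5.8, -1.2, 6.9], [6.1, -1.2, 6.6], [6.4, -1.3, 6.3], [6.7, -1.3, 6.0], [6.9, -1.4, 5.7]] [ 76.00958843 120.83462787]
```

Run:
```python
from bench import manip as m
import cv2,numpy as np
a=m.read_camera("wrist")[140:330,170:340]
b=m.read_camera("scene")[130:240,190:290]
cv2.imwrite("pics/w5.png",np.hstack([cv2.resize(a,(400,450),interpolation=2),cv2.resize(b,(400,450),interpolation=2)]));print(m.state()['force'],m.state()['grip_width'])
```

```text
[-3.46414484  0.37075558  6.11188845] 0.010077650053097912
```

View pics/w5.png

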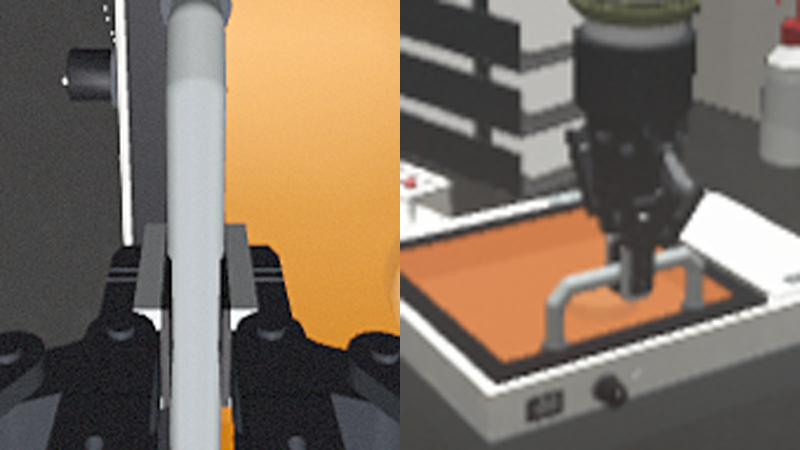

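Run:
```python
from bench import manip as m
import cv2,numpy as np
b=m.read_camera("scene")[120:240,200:340]
cv2.imwrite("pics/s6.png",cv2.resize(b,(700,600),interpolation=2))
```

```text
(no output)
```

View pics/s6.png

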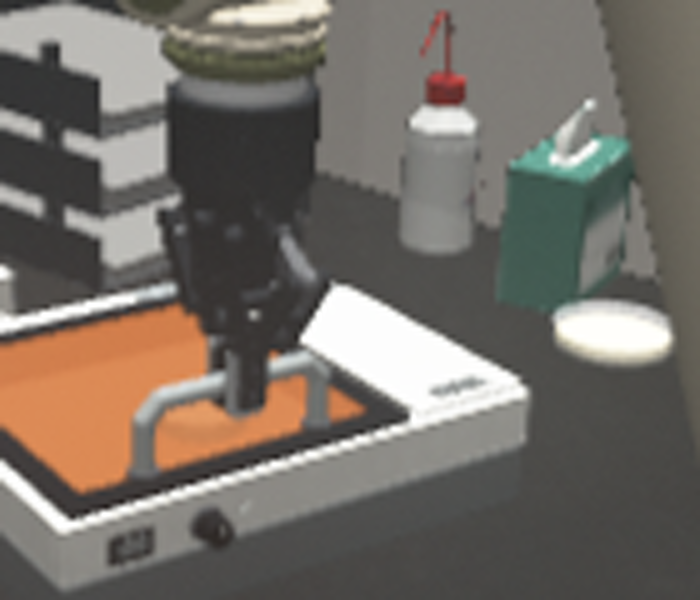

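The cover is flush and shut, and the fingertips reach past the bar on both sides, so the grip is good. Now I lift along the arc.

>>> carry_out(
  series=[
    [[2.1,-0.4,8.9,0],[2.4,-0.5,8.8,0],[2.8,-0.6,8.6,0],[3.2,-0.6,8.5,0],[0,0,0,0]],
  ],
)

```text
t: 13.58
tool_pos: [0.4923, 0.0801, 0.1232]
orientation: [-180.0, 0.0, 78.7]
force: [-5.1, 1.7, -0.3]
grip_width: 0.0099
gripper_force: 58.5
```

>>> carry_out(
  series=[
    [[3.5,-0.7,8.4,0],[3.9,-0.8,8.2,0],[4.3,-0.8,8.0,0],[4.6,-0.9,7.8,0],[0,0,0,0]],
  ],
)

```text
t: 14.2
tool_pos: [0.5082, 0.0769, 0.156]
orientation: [-179.9, 0.0, 78.7]
force: [-10.6, 1.7, 3.1]
grip_width: 0.0098
gripper_force: 58.7
```

>>> carry_out(
  series=[
    [[4.9,-1.0,7.6,0],[5.2,-1.0,7.4,0],[5.5,-1.1,7.1,0],[5.8,-1.2,6.9,0],[0,0,0,0]],
  ],
)

```text
t: 14.82
tool_pos: [0.5292, 0.0726, 0.1856]
orientation: [-179.9, 0.0, 78.7]
force: [-13.1, 2.0, 6.9]
grip_width: 0.0097
gripper_force: 58.8
```

>>> carry_out(
  series=[
    [[6.1,-1.2,6.6,0],[6.4,-1.3,6.3,0],[6.7,-1.3,6.0,0],[6.9,-1.4,5.7,0],[0,0,0,0],[0,0,0,0],[0,0,0,0]],
  ],
)

```text
t: 15.7
tool_pos: [0.5553, 0.0674, 0.2115]
orientation: [180.0, 0.0, 78.7]
force: [-16.1, 0.8, 16.1]
grip_width: 0.0096
gripper_force: 58.9
```

Run:
```python
from bench import manip as m
import cv2,numpy as np
a=m.read_camera("wrist");b=m.read_camera("scene")[90:270,150:350]
cv2.imwrite("pics/e.png",np.hstack([cv2.resize(a,(400,450),interpolation=2),cv2.resize(b,(400,450),interpolation=2)]));s=m.state();print(s['force'],s['tool_pos'])
```

```text
[-15.74158863   1.43023664  15.67467161] [0.55530085 0.06736562 0.21153211]
```

View pics/e.png

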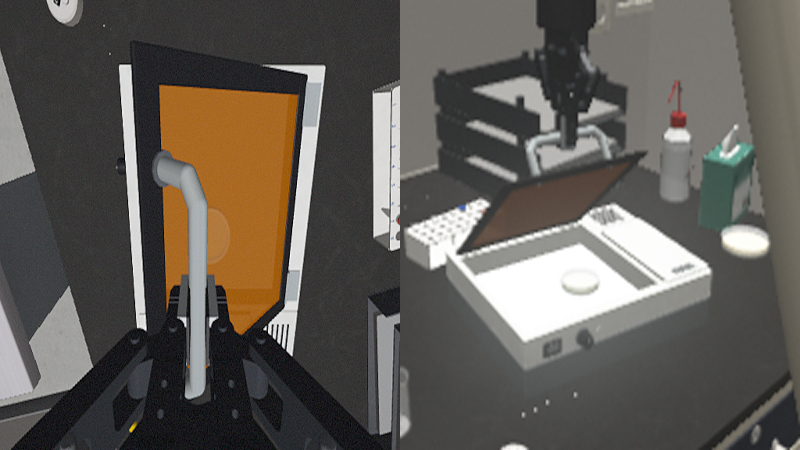

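The shield is held open, the dish is in place and the cover is shut. A quick check of the angle from the scene corner, then I hand in.

Run:
```python
from bench import manip as m
from h import *
k=m.calibration("scene");p=[.57627,.02305,-.19614]
for d in(34,37,40,43,46):
    a=np.radians(d);print(d,np.round((proj(k,v2w(p,[[.1-.222*np.cos(a)+.0025*np.sin(a),-.068,.08+.222*np.sin(a)+.0025*np.cos(a)]]))-[150,90])*[2,2.5]))
s=m.state();print(s['qvel'],s['t'])
```

```text
34 [[252. 168.]]
37 [[249. 158.]]
40 [[246. 148.]]
43 [[243. 139.]]
46 [[239. 130.]]
[-0.00727827 -0.02254621 -0.05015623 -0.00566701 -0.04181316  0.0889641 ] 15.8
```

```bash
python3 -c "
from bench import manip as m
print(m.job_done())"
```

```text
the job is handed in; nothing more can be done
None
```

The lamp cover is snapped shut, and the job is handed in with the arm still holding the shield open at about 39–40 degrees; the dish looked undisturbed and I saw nothing else moved, but the hand-in returned no verdict.

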